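# Set the pasta machine to its widest opening and bring up the board

### The arm

A 7-joint arm with a two-finger parallel gripper is mounted at the origin on the work surface. World frame = base frame: x ahead of the robot, y to its left, z up, the work surface at z = 0. Lengths are in mm, angles in rad, forces in N, time in s.
With the tool pointing down it reaches from about 350 to 775 mm from the base axis. Payload 3.1 kg.
Tool frame: the origin (TCP) lies where the fingers leave the gripper's body, on its centre line; the fingertips stand 73 mm ahead of it and the grasp point (between the pads) lies 54 mm ahead of it; z points along the fingers, y is the line along which they close (so a half turn about z gives the same grasp; the last joint's range is limited). The gripper opens to 85 mm and grips with 20 to 120 N. Pads are 22 mm wide; open, the fingers measure 114 mm over their backs; the gripper's body (76 mm by 85 mm) begins 54 mm behind the grasp point. The pads swing forward as they close: fully open they stand 13 mm farther back than shut.
Start: joints at [1.162, 0.311, 0.014, 1.512, -0.004, 1.319, -0.027], TCP at [197.281, -513.416, 303.904] pointing down, gripper open.
Joint ranges: [-2.7, 2.7], [-0.3, 1.91], [-1.27, 1.3], [0.12, 2.57], [-1.44, 4.58], [0.2, 2.03], [-3.05, 3.05]. Speed limits (rad/s): [2.79, 2.79, 3.14, 3.14, 3.14, 3.14, 3.14].

### API

Orientations are given as [roll, pitch, yaw] about the fixed x, y, z axes, in that order (R = Rz(yaw) Ry(pitch) Rx(roll)).
In Python, from rig import get_state, capture, job_done, spot_in, silhouettes gives the robot as it stands. The module is installed in compiled form; this text tells all that it offers.
- The arm moves only by the shell command python3 -m inch 'ROWS' [FORCE]. ROWS is JSON, a list that holds one entry, the list of rows, each a list of 7 numbers: the shift along the world's x, y, z in m, then the turn, a rotation vector about the world's x, y, z in rad, then the finger opening in m, from 0 to 0.0854. A call has exactly 5 rows; each row shifts and turns the commanded pose from where the row before left it; what a row does not reach is not made up. A row lasts 1/8 s, in which the tool goes at most 62.5 mm and 10.7 degrees, less where a joint would pass 70% of its speed; a pose out of reach is approached as far as the arm can. A call is refused whole if a number of a shift passes 0.0625 or a number of a turn 0.188, either way. A call with a gripper value outside its range is refused whole. The fingers move at their own pace and stop on an object; FORCE is the grip in N (left out, the last holds). Time passes only in rows, so rows that do not move let the fingers close, or fill a call up. It gives the time, the measured TCP pose, the force, the opening and the grip force at its end, in the units of the state.
- get_state(): the state, without advancing time (a new reading comes with each control period).
- capture(name): name is "scene" or "top"; returns a dict with "frame" (384x512x3 uint8, blue, green, red), "fx", "fy", "cx", "cy" (pixels), "eye" and "attitude" of the camera in the world. Camera axes: x right, y down, z forward; pixel columns grow to the right and rows downward; lengths in mm; the calibration is good to about 2 mm. A picture is of the moment at which its call begins. There is no depth.
- job_done(): hands the job in; it is judged then, once.
Trained networks look in a picture, given as the dict that the camera call returned (one of the last four; its "shot" number tells which), for a name from the list of things; names that differ only in an ending like _2 or _b are one class to them, and where a whole thing is asked for, a point or a joint stands for the part that bears it (a point fixed in the world has none). Each returns a list of dicts, best first, with "p" (0 to 1); they miss things now and then, are a little off and sometimes report something else, mostly with a low value. They report only what shows in the picture. A call takes as long as a camera call.
- spot_in(picture, target): "rect" ([left, top, width, height] in pixels, round what is visible of it).
- silhouettes(picture, target): "region" (384x512 bool, what is visible of it) and "rect" ([left, top, width, height] in pixels, round what is visible of it).
The state is a dict: "t": time; "joint_positions": joint angles; "qvel": joint speeds; "effort": joint torques, N m; "eef_pos": TCP position; "tcp_rot": TCP orientation; "wrist_force": force on the tool from outside, world axes, zero at the start; "moment": the same for the moment, N m; "finger_gap": finger opening in mm; "grip_force": force on a finger pad.
Only numpy, scipy, OpenCV 4.12 (cv2) and the standard library are available. Lean on these libraries where they do the work, as an engineer would, in place of code of your own. Each camera call takes 0.05 s, during which the arm holds its last target. There are 200 camera calls.

### The job

A new batch of dough is to be rolled, so open the pasta machine's rollers to their widest: draw the spring dial out off its index pin, turn it back until its pointer nose stands straight up under the index mark, and let it drop fully home in that hole. Bring the olive-wood board up to take the sheet: flat on the slab, handle pointing away, its leading edge within a finger's width of the front edge of the machine's base, square to it and centred on the machine. Leave the other kitchen things where they are.

Things in the scene. Friction and masses are not known exactly. Their poses are not given: they have to be found in the camera images.
- machine: Hand-cranked steel pasta machine held fast to the slab: base plate 200 mm (x) by 170 mm (y), its top 14 mm high; arched side plates 110 mm deep, 140 mm high, outer faces at x = +92 and -92 mm; two rollers along x; crank on the -x side. Origin: centre of its underside, on the slab. Axes: x along the rollers towards the dial, -y the front, where the sheet leaves, z up.
- machine_front (a point): Middle of the base plate's front edge, at slab level: machine (0, -85, 0) mm. Axes as the machine's.
- dial_grip (a point): Middle of the dial's round fluted grip, 35 mm across, 36 mm long, on the dial's level axis (along machine x, 102 mm above the slab). At machine (126, 18, 102) mm with the dial home; it moves out with the dial but does not turn (axes as the machine's). The dial's flange, 54 mm across, has its face 22 mm inboard of it; the grip ends 14 mm outboard. Nothing stands within 70 mm beside it.
- dial_nose (a point): Tip of the pointer nose, a 7 mm wide bar with an engraved line that stands out from the flange to 35 mm from the axis (this point is 33 mm from the axis); turns with the dial. The index mark is a small raised bar on the side plate straight above the axis.
- dial (a joint): Turn of the dial, rad: 0 with the nose straight up (rollers widest), growing counter-clockwise as seen facing the dial (right-handed about machine +x). Ten index holes 0.628 rad apart, one at 0, with about 0.05 rad of play on the pin. It starts in the first or second hole beyond 0 (0.63 or 1.26); no stop at 0. Locked when home; turns easily when drawn.
- dial_draw (a joint): Draw of the dial outwards along machine +x, m: 0 home on the pin, 0.012 fully drawn (end stop). A return spring pushes it home, 4 N when home, 7.5 N when fully drawn. It clears the fixed pin at 0.007. The rounded pin and hole mouths lead the dial into the nearest hole when let go less than half a hole off.
- board: Olive-wood paddle board, 0.4 to 0.8 kg, lying flat and loose: blade 150 mm (x) by 200 mm (y), 18 mm thick, with a straight handle 30 mm wide, 18 mm thick, sticking 83 mm out from the -y end. Origin: centre of the blade's underside. Axes: y from handle to leading edge, z up.
- board_lead (a point): Middle of the blade's leading edge (the end away from the handle), at the underside: board (0, +100, 0) mm.
- board_handle (a point): Middle of the handle's free length, at mid thickness: board (0, -140, 9) mm. Pinch the handle across its 30 mm width.
- spice_jar: Bystander: glass spice jar with a steel twist cap, 48 mm across, 95 mm high. Origin: centre of its underside.
- blue_bowl: Bystander: blue ceramic bowl, 150 mm across, 65 mm high. Origin: centre of its underside.
- spoon: Bystander: small olive-wood spoon, 170 mm long, lying flat, on the slab behind the machine. Origin: middle of its length, underside.
- ladle: Bystander: stainless ladle, about 320 mm long, cup 84 mm across, lying to the robot's right. Origin: on the slab, 138 mm from the middle of the cup.
- tea_glass: Bystander: tea glass, 56 mm across, 85 mm high. Origin: centre of its underside.

How it is judged (in metres and radians):
On the way, in this order (a step that is already met when the one before it is completed fails the run):
1. the gripped dial is drawn clear of its index pin (value of joint dial_draw above 0.0075 m and contact force between the fingers and dial above 2 N), for 0.1 s.
2. the dial is home on the pin with its nose at the index mark (value of joint dial between -0.12 and 0.12 rad and value of joint dial_draw below 0.0015 m), for 0.2 s.
At the end, for the whole second after the job is handed in: The dial is home on its pin (drawn under 1.5 mm) with its nose at the index mark (within 0.12 rad, the play in the hole); the board lies flat at rest, its leading edge no more than 20 mm from the front edge of the machine's base, centred within 25 mm and square within 0.12 rad, handle away (all of step 2 and x of board_lead in the frame of machine_front between -0.025 and 0.025 m and y of board_lead in the frame of machine_front above -0.02 m and angle between the y axis of board and the y axis of machine, either way round below 0.12 rad and angle between board's own z axis and vertical below 0.04 rad and height (world z) of board below 0.004 m and linear speed of board below 0.01 m/s); the robot touches nothing.
It fails at once if a bystander (spice jar, bowl, spoon, ladle or tea glass) is moved more than 30 mm (distance of any of spice_jar, blue_bowl, spoon, ladle, tea_glass from where it was at the start of the episode above 0.03 m).
It also fails if it takes over 61 s, if anything falls off the work surface, if the arm or the gripper's body presses on something with over 40 N, if the wrist force passes 120 N, or if a joint passes its speed limit or range.

## Working session

There is one attempt and no reset: what is moved stays moved. The work goes in short steps, Python scripts to look and compute and a shell command to move; the robot and the scene stay as the last step left them, time stands still between calls to the robot, and variables do not carry over. Pictures are saved under pics/ and viewed, at most 10 in all, crops included, and the job is handed in when it is done.

```bash
mkdir -p pics; cat > h.py <<'E'
import numpy as np, cv2
from rig import *
from scipy.spatial.transform import Rotation as R
def ray(c,u,v):
    return cam_R(c)@np.array([(u-c['cx'])/c['fx'],(v-c['cy'])/c['fy'],1.])
def cam_R(c):
    a=np.array(c['attitude'],float)
    if a.shape==(3,3): return a
    return R.from_euler('xyz',a).as_matrix() if a.size==3 else R.from_quat(a).as_matrix()
def onz(c,u,v,z):
    e=np.array(c['eye'],float); d=ray(c,u,v); return e+d*(z-e[2])/d[2]
def proj(c,P):
    p=cam_R(c).T@(np.array(P,float)-np.array(c['eye'],float)); return c['fx']*p[0]/p[2]+c['cx'],c['fy']*p[1]/p[2]+c['cy']
E
python3 - <<'E'
from h import *
for n in('scene','top'):
    c=capture(n); cv2.imwrite(f'pics/{n}1.png',cv2.resize(c['frame'],(800,600),interpolation=cv2.INTER_CUBIC))
    print(n,{k:np.round(c[k],4).tolist() for k in c if k not in('frame','shot')})
    for t in('machine','dial','board','board_handle','spice_jar','blue_bowl','spoon','ladle','tea_glass'):
        print(t,[(round(d['p'],2),np.round(d['rect']).tolist()) for d in spot_in(c,t)[:2]])
    if n=='top':
        for t in('board','machine'):
            s=silhouettes(c,t)
            if s:
                m=s[0]['region'].astype(np.uint8); k=max(cv2.findContours(m,0,2)[0],key=cv2.contourArea)
                print(t,cv2.approxPolyDP(k,4,True)[:,0].tolist(),[np.round(onz(c,*p,18)[:2]).tolist() for p in cv2.approxPolyDP(k,4,True)[:,0]])
print(get_state())
E
```

```text
scene {'fx': 397.0324, 'fy': 397.0324, 'cx': 255.6775, 'cy': 192.8802, 'eye': [1685.2802, -3.5642, 806.7245], 'attitude': [-2.1288, -0.0162, 1.5983]}
machine [(0.68, [297.0, 157.0, 58.0, 65.0]), (0.42, [196.0, 193.0, 83.0, 28.0])]
dial [(0.78, [333.0, 189.0, 19.0, 21.0])]
board [(0.68, [197.0, 190.0, 83.0, 29.0])]
board_handle [(0.68, [198.0, 192.0, 80.0, 29.0])]
spice_jar [(0.56, [294.0, 219.0, 18.0, 33.0]), (0.23, [109.0, 190.0, 28.0, 48.0])]
blue_bowl [(0.61, [387.0, 207.0, 45.0, 38.0]), (0.2, [195.0, 191.0, 83.0, 27.0])]
spoon [(0.7, [353.0, 188.0, 24.0, 27.0])]
ladle [(0.82, [105.0, 191.0, 30.0, 51.0]), (0.68, [369.0, 176.0, 22.0, 26.0])]
tea_glass [(0.86, [369.0, 177.0, 24.0, 25.0]), (0.73, [298.0, 159.0, 57.0, 60.0])]
top {'fx': 382.058, 'fy': 382.058, 'cx': 258.4708, 'cy': 190.5063, 'eye': [297.3729, -13.1141, 1291.0223], 'attitude': [-2.9287, -0.0042, -1.4807]}
machine [(0.98, [153.0, 168.0, 60.0, 110.0])]
dial [(0.65, [172.0, 165.0, 12.0, 16.0])]
board [(0.82, [243.0, 192.0, 88.0, 44.0])]
board_handle [(0.98, [242.0, 193.0, 89.0, 45.0])]
spice_jar [(0.51, [222.0, 134.0, 11.
[... 975 characters left out ...]
 1.1, 'joint_positions': array([ 1.16231571,  0.31087271,  0.01397225,  1.51149433, -0.00442231,
        1.31918943, -0.02721476]), 'qvel': array([ 0.00076436,  0.00063396, -0.00038116, -0.00065606, -0.00238644,
       -0.00037856,  0.00027021]), 'effort': array([-1.48149320e-05, -3.79822147e+01,  1.45645724e-01, -2.30864471e+01,
        1.22812614e-02,  1.86938007e-03, -5.85982633e-06]), 'eef_pos': array([ 197.29282612, -513.41465441,  303.92104744]), 'tcp_rot': array([ 3.14152597e+00, -1.11234859e-05,  3.66862553e-01]), 'wrist_force': array([-0.03381873,  0.2106673 , -0.26595735]), 'moment': array([ 0.02181541, -0.00744932,  0.02370411]), 'grip_force': 0.0, 'finger_gap': 85.37526879225517}
```

View pics/scene1.png

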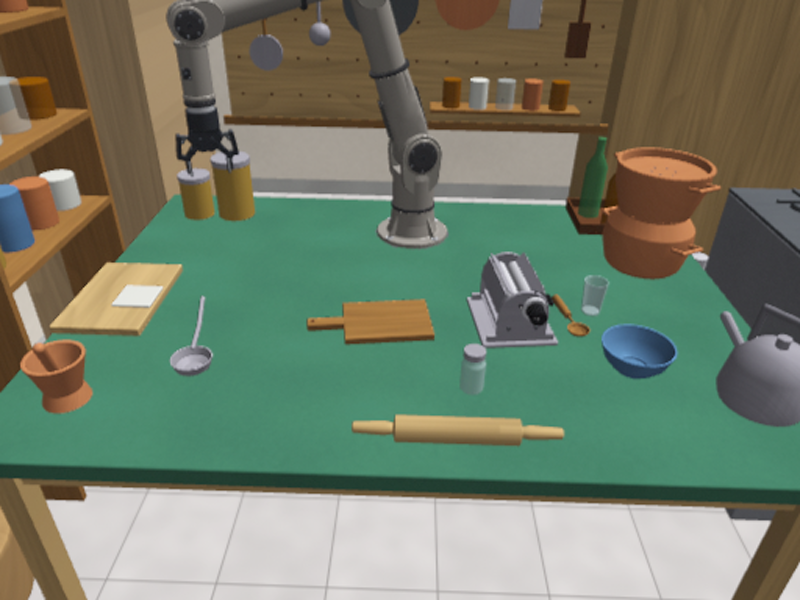

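View pics/top1.png

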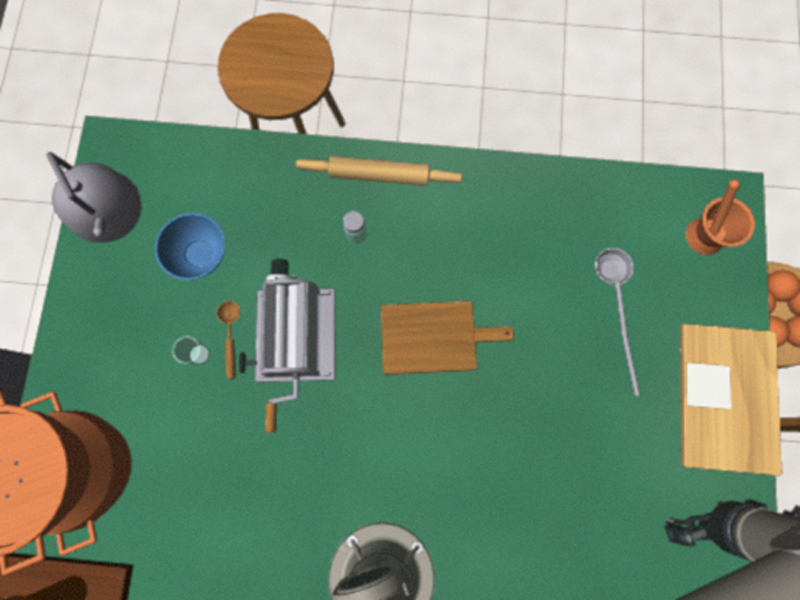

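The machine stands left of centre, with its dial facing away from the robot (top view, about 280,268). The board is to its right (380–512, 300–373) with its handle pointing right. I'll crop both for an accurate pose.

```bash
python3 - <<'E'
from h import *
c=capture('top'); f=c['frame']; cv2.imwrite('pics/t2.png',cv2.resize(f[155:290,145:340],None,fx=4,fy=4,interpolation=cv2.INTER_CUBIC))
s=capture('scene'); cv2.imwrite('pics/s2.png',cv2.resize(s['frame'][150:230,290:380],None,fx=7,fy=7,interpolation=cv2.INTER_CUBIC))
import pickle; pickle.dump((c,s),open('cams.pkl','wb'))
for n in('dial_grip','dial_nose'):
  for q in(c,s): print(n,[(round(d['p'],2),np.round(d['rect'],1).tolist()) for d in spot_in(q,n)[:2]])
E
```

```text
dial_grip [(0.72, [173.2, 165.3, 16.5, 15.1])]
dial_grip [(0.72, [333.8, 190.1, 15.9, 17.2])]
dial_nose [(0.71, [173.2, 167.6, 11.3, 12.0])]
dial_nose [(0.6, [332.3, 191.0, 18.7, 16.6]), (0.35, [332.1, 191.8, 16.0, 15.3])]
```

View pics/t2.png

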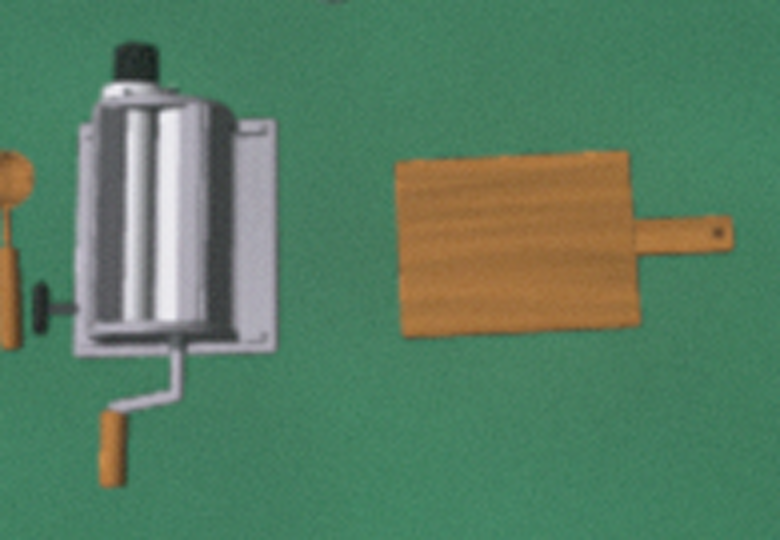

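View pics/s2.png

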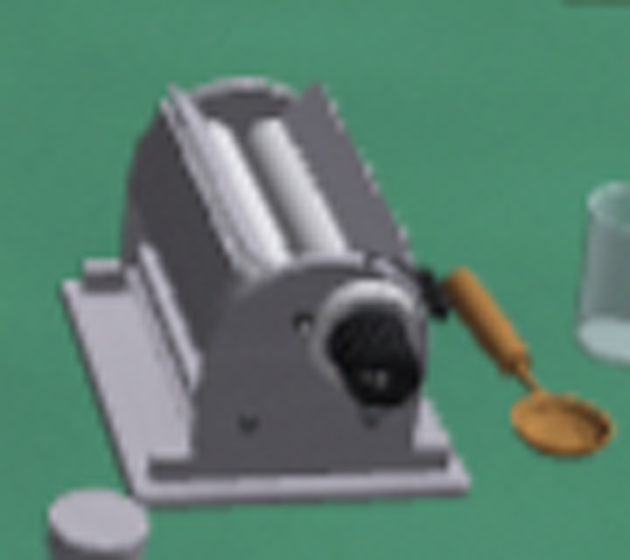

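```bash
python3 - <<'E'
from h import *
import pickle; from scipy.optimize import least_squares as ls
c,s=pickle.load(open('cams.pkl','rb'))
T=lambda u,v:(145+(u+.5)/4-.5,155+(v+.5)/4-.5); S=lambda u,v:(290+(u+.5)/7-.5,150+(v+.5)/7-.5)
M=[(c,(100,-85,14),T(273,120)),(c,(-100,-85,14),T(274,350)),(c,(-100,85,14),T(75,355)),
   (s,(100,-85,14),S(140,492)),(s,(100,85,14),S(466,482)),(s,(-100,-85,14),S(65,284))]
B=[(c,(75,100,18),T(396,162)),(c,(-75,100,18),T(403,336)),(c,(-75,-100,18),T(639,326)),(c,(75,-100,18),T(628,153)),(c,(15,-183,18),T(733,217)),(c,(-15,-183,18),T(733,251))]
def pt(x,p): a=x[2]; return np.array([x[0]+p[0]*np.cos(a)-p[1]*np.sin(a),x[1]+p[0]*np.sin(a)+p[1]*np.cos(a),p[2]])
for L,x0 in((M,(480,220,0)),(B,(480,-40,0))):
    r=ls(lambda x:np.concatenate([np.array(proj(q,pt(x,p)))-o for q,p,o in L]),x0,x_scale=[100,100,.1]); x=r.x
    print(np.round(x,3),np.round(r.fun,1))
    if L is M:
        m=x; print('grip',pt(x,(126,18,102)),'front',pt(x,(0,-85,0)),'scene dial px',np.array(proj(s,pt(x,(126,18,102)))))
        for a in(.63,1.26):
            P=pt(x,(102,18-33*np.sin(a),102+33*np.cos(a))); u,v=proj(s,P); U,V=proj(c,P); print(a,'crop s',(u-290)*7,(v-150)*7,'t',(U-145)*4,(V-155)*4)
    else: print('handle',pt(x,(0,-140,9)),'lead',pt(x,(0,100,0)),'target board',pt(m,(0,-193,0)),'target handle',pt(m,(0,-333,0)),'dyaw',m[2]-x[2])
E
```

```text
[4.72745e+02 2.33975e+02 1.14000e-01] [ 1.  -0.7  0.7  0.5 -0.9  0.4 -0.5  0.4  1.5 -0.  -0.3 -0.5]
grip [595.87531902 266.20840142 102.        ] front [482.42658227 149.52770837   0.        ] scene dial px [344.14923504 201.84173586]
0.63 crop s 331.87096701418284 288.4007434824878 t 152.62059760894977 82.38353669505716
1.26 crop s 302.4875520093599 319.2165464776197 t 171.6428828981135 87.24974007165861
[ 4.91375e+02 -5.24650e+01  1.32000e-01] [-0.4 -0.4 -0.6  0.4  0.5  0.4  0.3 -0.5 -0.3 -0.1  0.5  0.2]
handle [ 509.85038012 -191.24064684    9.        ] lead [478.17885314  46.66041323   0.        ] target board [494.72739871  42.2305047    0.        ] target handle [510.6729015  -96.85846301   0.        ] dyaw -0.018206600394083394
```

The nose is in the second hole (1.26), and the machine's yaw is 0.114. I'll go above the dial with the tool tilted +0.63 about the dial axis.

```bash
python3 -m inch '[[[0.0277,0.045,-0.0038,0,0,-0.025,0.085],[0.0277,0.045,-0.0038,0,0,-0.025,0.085],[0.0277,0.045,-0.0038,0,0,-0.025,0.085],[0.0277,0.045,-0.0038,0,0,-0.025,0.085],[0.0277,0.045,-0.0038,0,0,-0.025,0.085]]]' 60
python3 -m inch '[[[0.0277,0.045,-0.0038,0,0,-0.025,0.085],[0.0277,0.045,-0.0038,0,0,-0.025,0.085],[0.0277,0.045,-0.0038,0,0,-0.025,0.085],[0.0277,0.045,-0.0038,0,0,-0.025,0.085],[0.0277,0.045,-0.0038,0,0,-0.028,0.085]]]'
```

```text
t: 2.02
eef_pos: [336.6, -286.9, 285.1]
tcp_rot: [3.141, -0.001, 0.241]
wrist_force: [-0.2, 0.7, 0.0]
finger_gap: 85.0
grip_force: 0.0
t: 2.65
eef_pos: [475.1, -62.1, 266.1]
tcp_rot: [3.141, -0.001, 0.113]
wrist_force: [0.7, -0.0, -0.0]
finger_gap: 85.2
grip_force: 0.0
```

```bash
python3 -m inch '[[[0.0277,0.045,-0.0038,0.125,0.0143,0,0.085],[0.0277,0.045,-0.0038,0.125,0.0143,0,0.085],[0.0277,0.045,-0.0038,0.125,0.0143,0,0.085],[0.0277,0.045,-0.0038,0.125,0.0143,0,0.085],[0.0277,0.045,-0.0038,0.125,0.0143,0,0.085]]]'
cat >> h.py <<'E'
def dialpose(th,off=5,back=52,base=(595.88,266.21,102.)):
    mx=np.array([np.cos(.114),np.sin(.114),0]); my=np.array([-mx[1],mx[0],0])
    d=-np.cos(th)*np.array([0,0,1])+np.sin(th)*my
    return np.array(base)+off*mx-back*d, R.from_rotvec(mx*th)*R.from_euler('xyz',[np.pi,0,.114])
def delta(P,Q):
    s=get_state(); q=R.from_euler('xyz',s['tcp_rot']); return np.round(P-s['eef_pos'],1),np.round((Q*q.inv()).as_rotvec(),3)
E
python3 - <<'E'
from h import *
for b in(180,52): print(*delta(*dialpose(.63,5,b)))
c=capture('scene'); print(proj(c,(595.9,266.2,102)))
t=capture('top');  print('pred',proj(t,(595.9,266.2,102)),'seen 179,170.7')
E
```

```text
t: 3.28
eef_pos: [614.1, 162.4, 247.0]
tcp_rot: [-2.509, -0.001, 0.113]
wrist_force: [-0.2, 0.4, -0.2]
finger_gap: 84.5
grip_force: 0.0
[-1.2 -0.9  0.4] [-0.002  0.     0.001]
[  -9.8   74.  -103. ] [-0.002  0.     0.001]
(np.float64(344.14787259297555), np.float64(201.84581503861156))
pred (np.float64(178.80006116331145), np.float64(170.56280443773943)) seen 179,170.7
```

```bash
python3 -m inch '[[[-0.002,0.0148,-0.0206,0,0,0,0.085],[-0.002,0.0148,-0.0206,0,0,0,0.085],[-0.002,0.0148,-0.0206,0,0,0,0.085],[-0.002,0.0148,-0.0206,0,0,0,0.085],[-0.002,0.0148,-0.0206,0,0,0,0.085]]]'
python3 -m inch '[[[0,0,0,0,0,0,0.02],[0,0,0,0,0,0,0.02],[0,0,0,0,0,0,0.02],[0,0,0,0,0,0,0.02],[0,0,0,0,0,0,0.02]]]' 60
```

```text
t: 4.0
eef_pos: [602.9, 234.9, 143.5]
tcp_rot: [-2.515, -0.001, 0.113]
wrist_force: [-0.1, 0.0, 0.3]
finger_gap: 85.1
grip_force: 0.0
t: 4.62
eef_pos: [604.2, 235.0, 145.4]
tcp_rot: [-2.513, -0.003, 0.112]
wrist_force: [-0.1, -3.3, 5.7]
finger_gap: 33.2
grip_force: 59.3
```

```bash
python3 -m inch '[[[0.0028,0.0003,0,0,0,0,0.02],[0.0028,0.0003,0,0,0,0,0.02],[0.0028,0.0003,0,0,0,0,0.02],[0.0026,0.0003,0,0,0,0,0.02],[0,0,0,0,0,0,0.02]]]'
python3 - <<'E'
from h import *
s=get_state(); P=s['eef_pos']; mx=np.array([.9935,.1138,0])
for i in range(1,11):
    a=R.from_rotvec(mx*(-.126)); 
prev=dialpose(.63)[0]
for i in range(1,11):
    p=dialpose(.63-.126*i)[0]; print(np.round((p-prev)/1000,4)); prev=p
E
```

```text
t: 5.25
eef_pos: [612.4, 236.1, 145.1]
tcp_rot: [-2.512, 0.003, 0.117]
wrist_force: [-5.6, -5.3, 10.2]
finger_gap: 33.5
grip_force: 59.7
[-0.0006  0.0055  0.0035]
[-0.0007  0.0059  0.0028]
[-0.0007  0.0062  0.002 ]
[-0.0007  0.0064  0.0012]
[-0.0007  0.0065  0.0004]
[-0.0007  0.0065 -0.0004]
[-0.0007  0.0064 -0.0012]
[-0.0007  0.0062 -0.002 ]
[-0.0007  0.0059 -0.0028]
[-0.0006  0.0055 -0.0035]
```

```bash
python3 -m inch '[[[0.0015,0.0002,0,0,0,0,0.02],[0.0015,0.0001,0,0,0,0,0.02],[0,0,0,0,0,0,0.02],[0,0,0,0,0,0,0.02],[0,0,0,0,0,0,0.02]]]'
```

```text
t: 5.88
eef_pos: [614.9, 236.4, 145.1]
tcp_rot: [-2.512, 0.004, 0.117]
wrist_force: [-6.3, -6.6, 11.0]
finger_gap: 33.3
grip_force: 59.8
```

```bash
python3 -m inch '[[[-0.0006,0.0055,0.0035,-0.1252,-0.0143,0,0.02],[-0.0007,0.0059,0.0028,-0.1252,-0.0143,0,0.02],[-0.0007,0.0062,0.002,-0.1252,-0.0143,0,0.02],[-0.0007,0.0064,0.0012,-0.1252,-0.0143,0,0.02],[-0.0007,0.0065,0.0004,-0.1252,-0.0143,0,0.02]]]'
```

```text
t: 6.5
eef_pos: [611.4, 267.2, 155.8]
tcp_rot: [3.134, 0.004, 0.116]
wrist_force: [-6.9, -1.6, 5.8]
finger_gap: 33.3
grip_force: 60.1
```

```bash
python3 -m inch '[[[-0.0007,0.0065,-0.0004,-0.1252,-0.0143,0,0.02],[-0.0007,0.0064,-0.0012,-0.1252,-0.0143,0,0.02],[-0.0007,0.0062,-0.002,-0.1252,-0.0143,0,0.02],[-0.0007,0.0059,-0.0028,-0.1252,-0.0143,0,0.02],[-0.0006,0.0055,-0.0035,-0.1252,-0.0143,0,0.02]]]'
python3 - <<'E'
from h import *
s=capture('scene'); cv2.imwrite('pics/s3.png',cv2.resize(s['frame'][130:230,290:390],None,fx=6,fy=6,interpolation=cv2.INTER_CUBIC))
print(get_state()['tcp_rot'])
E
```

```text
t: 7.12
eef_pos: [607.4, 298.8, 145.8]
tcp_rot: [2.505, 0.005, 0.114]
wrist_force: [-6.3, -1.4, 5.5]
finger_gap: 33.0
grip_force: 59.9
[2.49416606 0.00953772 0.11811737]
```

View pics/s3.png

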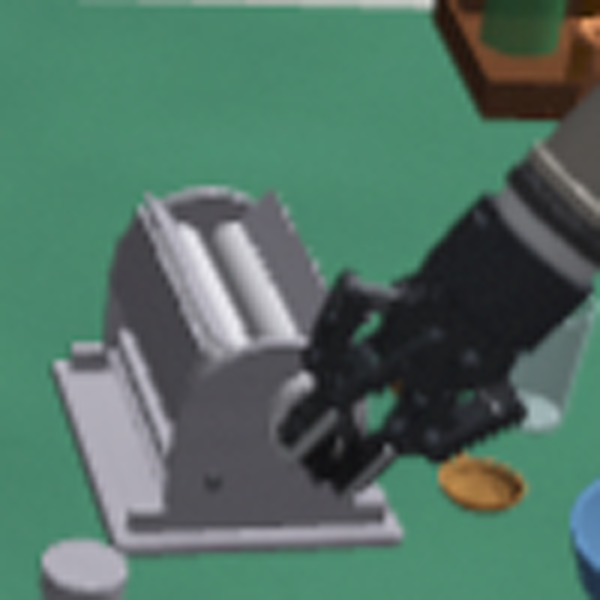

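The dial turned 1.28 rad with the grip holding (crop: grip between pads at 310,430; nose no longer at left). I'll let it in, then release.

```bash
python3 -m inch '[[[-0.0035,-0.0004,0,0,0,0,0.02],[-0.0035,-0.0004,0,0,0,0,0.02],[-0.0035,-0.0004,0,0,0,0,0.02],[-0.003,-0.0004,0,0,0,0,0.02],[0,0,0,0,0,0,0.02]]]'
python3 -m inch '[[[0,0,0,0,0,0,0.085],[0,0,0,0,0,0,0.085],[0,0,0,0,0,0,0.085],[0,0,0,0,0,0,0.085],[0,0,0,0,0,0,0.085]]]'
```

```text
t: 7.8
eef_pos: [598.1, 298.0, 145.4]
tcp_rot: [2.513, -0.006, 0.116]
wrist_force: [3.8, 3.3, 5.0]
finger_gap: 33.6
grip_force: 59.2
t: 8.43
eef_pos: [596.4, 296.4, 143.7]
tcp_rot: [2.51, 0.001, 0.114]
wrist_force: [0.8, 0.5, -0.2]
finger_gap: 85.3
grip_force: 0.0
```

```bash
python3 -m inch '[[[-0.0017,0.0152,0.021,0,0,0,0.085],[-0.0017,0.0152,0.021,0,0,0,0.085],[-0.0017,0.0152,0.021,0,0,0,0.085],[-0.0017,0.0152,0.021,0,0,0,0.085],[-0.0017,0.0152,0.021,0,0,0,0.085]]]'
python3 -m inch '[[[-0.03,0,0.02,0.1252,0.0143,0,0.085],[-0.03,0,0.02,0.1252,0.0143,0,0.085],[-0.03,-0.03,0,0.1252,0.0143,0,0.085],[-0.03,-0.05,0,0.1252,0.0143,0,0.085],[-0.03,-0.05,0,0.1252,0.0143,0,0.085]]]'
python3 - <<'E'
from h import *
s=capture('scene'); cv2.imwrite('pics/s4.png',cv2.resize(s['frame'][150:230,290:380],None,fx=7,fy=7,interpolation=cv2.INTER_CUBIC))
E
```

```text
t: 9.05
eef_pos: [587.8, 372.9, 249.6]
tcp_rot: [2.51, 0.0, 0.114]
wrist_force: [0.4, 0.1, -0.0]
finger_gap: 84.8
grip_force: 0.0
t: 9.68
eef_pos: [437.2, 240.8, 289.5]
tcp_rot: [-3.139, -0.002, 0.114]
wrist_force: [1.3, -1.2, 1.2]
finger_gap: 85.3
grip_force: 0.0
```

View pics/s4.png

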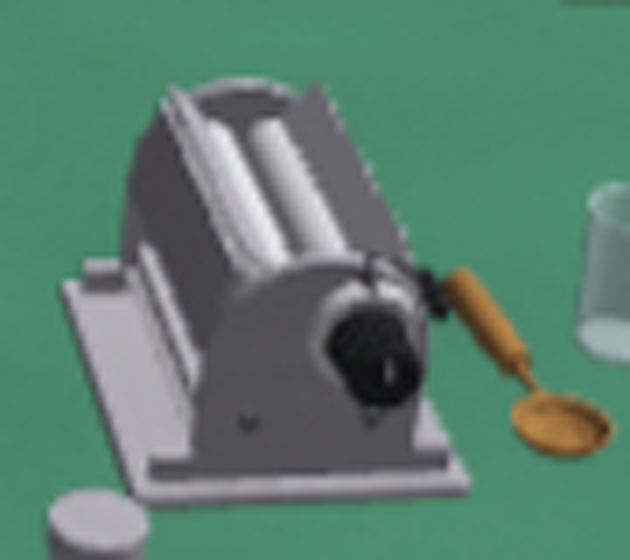

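```bash
python3 - <<'E'
from h import *; import pickle
c,s=pickle.load(open('cams.pkl','rb')); g=np.array([595.88,266.21,102]); mx=np.array([.9935,.1138,0]); my=np.array([-.1138,.9935,0])
for a in(-.63,-.12,0,.12):
    for o in(0,12):
        u,v=proj(s,g+(o-20)*mx-33*np.sin(a)*my+[0,0,33*np.cos(a)]); print(a,o,round((u-290)*7),round((v-150)*7))
print(np.round(get_state()['joint_positions'],2))
E
python3 -m inch '[[[0.0073,-0.0432,-0.009,0,0,-0.155,0.085],[0.0073,-0.0432,-0.009,0,0,-0.155,0.085],[0.0073,-0.0432,-0.009,0,0,-0.155,0.085],[0.0073,-0.0432,-0.009,0,0,-0.155,0.085],[0.0073,-0.0432,-0.009,0,0,-0.155,0.085]]]'
python3 -m inch '[[[0.0073,-0.0432,-0.009,0,0,-0.155,0.085],[0.0073,-0.0432,-0.009,0,0,-0.155,0.085],[0.0073,-0.0432,-0.009,0,0,-0.155,0.085],[0.0073,-0.0432,-0.009,0,0,-0.155,0.085],[0.0073,-0.0432,-0.009,0,0,-0.155,0.085]]]'
```

```text
-0.63 0 416 290
-0.63 12 423 304
-0.12 0 385 280
-0.12 12 392 294
0 0 377 280
0 12 384 294
0.12 0 368 281
0.12 12 375 294
[-0.4   0.21 -0.14  1.69  0.04  1.26 -2.02]
t: 10.35
eef_pos: [474.7, 25.1, 244.0]
tcp_rot: [3.14, -0.001, -0.666]
wrist_force: [0.4, -0.1, 0.4]
finger_gap: 85.2
grip_force: 0.0
t: 10.98
eef_pos: [511.4, -190.7, 198.9]
tcp_rot: [3.14, -0.0, -1.441]
wrist_force: [0.9, 0.8, 0.6]
finger_gap: 84.8
grip_force: 0.0
```

```bash
python3 -m inch '[[[-0.0015,-0.0005,-0.0246,0,0,0,0.085],[0,0,-0.0246,0,0,0,0.085],[0,0,-0.0246,0,0,0,0.085],[0,0,-0.0246,0,0,0,0.085],[0,0,-0.0246,0,0,0,0.085]]]' 50
python3 -m inch '[[[0,0,0,0,0,0,0.02],[0,0,0,0,0,0,0.02],[0,0,0,0,0,0,0.02],[0,0,0,0,0,0,0.02],[0,0,0,0,0,0,0.02]]]' 50
```

```text
t: 11.6
eef_pos: [509.8, -189.8, 75.3]
tcp_rot: [3.14, -0.0, -1.436]
wrist_force: [0.7, 0.4, 0.5]
finger_gap: 85.1
grip_force: 0.0
t: 12.22
eef_pos: [510.7, -190.4, 77.5]
tcp_rot: [-3.14, -0.001, -1.436]
wrist_force: [0.0, 1.1, 5.5]
finger_gap: 28.5
grip_force: 51.3
```

```bash
python3 -m inch '[[[0,0.0176,0,0,0,-0.0036,0.02],[0,0.0176,0,0,0,-0.0036,0.02],[0.0005,0.0176,0,0,0,-0.0036,0.02],[0,0.0176,0,0,0,-0.0036,0.02],[0,0.0176,0,0,0,-0.0036,0.02]]]'
python3 -m inch '[[[0,0,0,0,0,0,0.02],[0,0,0,0,0,0,0.02],[0,0,0,0,0,0,0.02],[0,0,0,0,0,0,0.02],[0,0,0,0,0,0,0.02]]]'
python3 - <<'E'
from h import *
c=capture('top'); f=c['frame']; cv2.imwrite('pics/t5.png',cv2.resize(f[155:275,145:315],None,fx=4.7,fy=4.7,interpolation=cv2.INTER_CUBIC))
E
```

```text
t: 12.85
eef_pos: [511.0, -106.1, 77.4]
tcp_rot: [-3.139, -0.007, -1.457]
wrist_force: [0.2, -6.7, 4.3]
finger_gap: 28.5
grip_force: 51.2
t: 13.48
eef_pos: [511.3, -102.9, 77.5]
tcp_rot: [-3.139, -0.002, -1.454]
wrist_force: [0.0, -0.7, 5.9]
finger_gap: 28.8
grip_force: 51.4
```

View pics/t5.png

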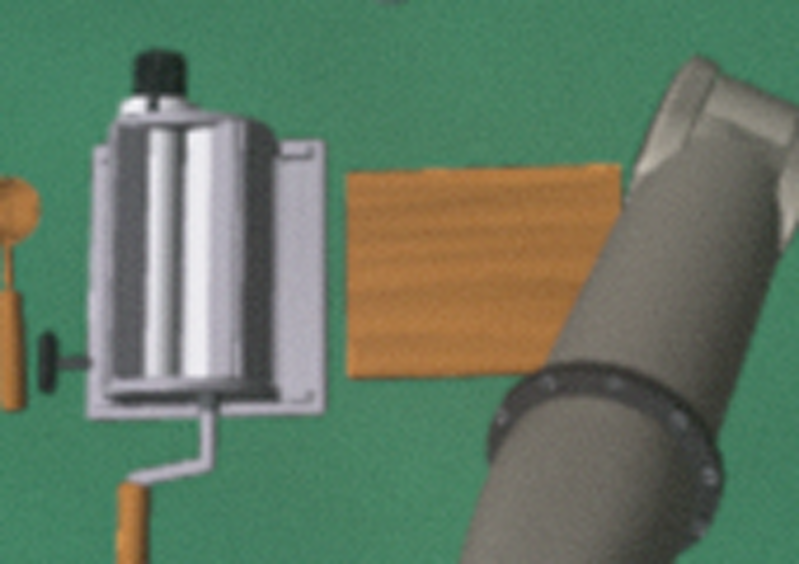

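The board is parallel to the machine and centred: its leading edge is at x≈347 (rows 174–378), and the base's front edge is at x≈326 (rows 140–412). That leaves a gap of about 14 mm, so I'll push 7 mm more, release and rise.

```bash
python3 -m inch '[[[-0.0004,0.0035,0,0,0,0,0.02],[-0.0004,0.0035,0,0,0,0,0.02],[0,0,0,0,0,0,0.02],[0,0,0,0,0,0,0.02],[0,0,0,0,0,0,0.02]]]'
python3 -m inch '[[[0,0,0,0,0,0,0.085],[0,0,0,0,0,0,0.085],[0,0,0,0,0,0,0.085],[0,0,0,0,0,0,0.085],[0,0,0,0,0,0,0.085]]]'
python3 -m inch '[[[0,0,0.02,0,0,0,0.085],[0,0,0.03,0,0,0,0.085],[0,-0.01,0.03,0,0,0,0.085],[0,-0.05,0.03,0,0,0,0.085],[0,-0.05,0.03,0,0,0,0.085]]]'
python3 -m inch '[[[-0.03,-0.05,0.02,0,0,0,0.085],[-0.03,-0.05,0.02,0,0,0,0.085],[-0.03,-0.05,0,0,0,0,0.085],[-0.03,-0.05,0,0,0,0,0.085],[-0.02,-0.05,0,0,0,0,0.085]]]'
python3 - <<'E'
from h import *
c=capture('top'); f=c['frame']; cv2.imwrite('pics/t6.png',cv2.resize(f[155:275,145:315],None,fx=4.7,fy=4.7,interpolation=cv2.INTER_CUBIC))
s=capture('scene'); cv2.imwrite('pics/s6.png',cv2.resize(s['frame'][140:270,200:400],None,fx=4,fy=4,interpolation=cv2.INTER_CUBIC))
E
```

```text
t: 14.15
eef_pos: [510.5, -98.7, 77.5]
tcp_rot: [-3.139, -0.006, -1.457]
wrist_force: [0.1, -5.9, 5.1]
finger_gap: 28.6
grip_force: 51.2
t: 14.78
eef_pos: [509.1, -94.8, 75.8]
tcp_rot: [3.14, 0.0, -1.454]
wrist_force: [0.2, -0.9, -0.1]
finger_gap: 85.2
grip_force: 0.0
t: 15.4
eef_pos: [509.3, -205.5, 217.0]
tcp_rot: [3.141, 0.0, -1.452]
wrist_force: [1.9, -0.8, -0.1]
finger_gap: 84.6
grip_force: 0.0
t: 16.02
eef_pos: [367.5, -456.6, 256.2]
tcp_rot: [3.141, 0.0, -1.455]
wrist_force: [1.0, -0.9, -0.3]
finger_gap: 85.1
grip_force: 0.0
```

View pics/t6.png

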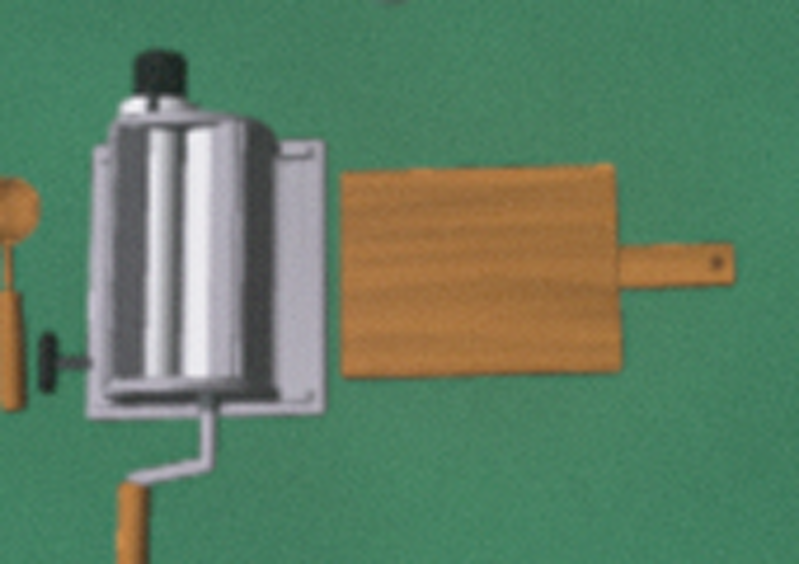

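View pics/s6.png

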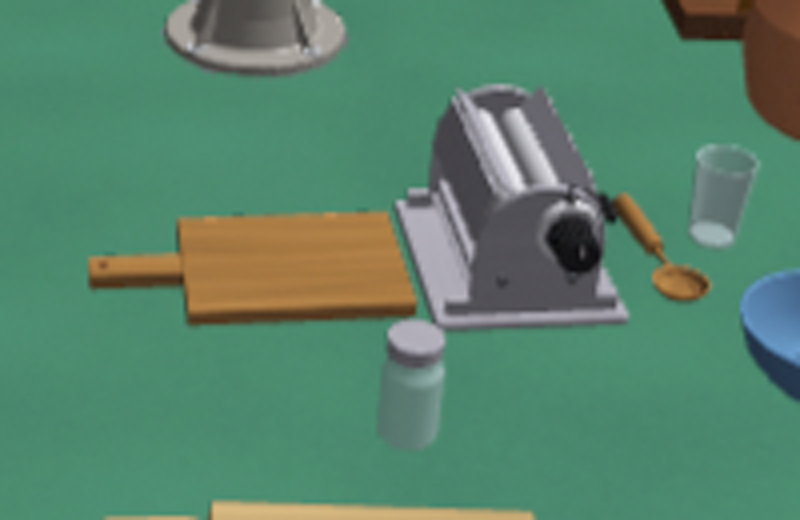

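The gap is about 12 mm (x 325 to 342), the board is square and centred, the nose is up at the mark, and the bystanders haven't moved.

```bash
python3 -c "
from rig import job_done; print(job_done())"
```

```text
the job is handed in; nothing more can be done
None
```

The job is handed in, but no verdict came back: the last pictures show the dial home with its nose at the index mark, and the board flat, square and centred about 12 mm from the machine's base, with the other things where they were.

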